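# Free a show pen's cap of unknown thread hand

## Robot

A 6-joint arm with a two-finger parallel gripper is mounted at the origin on the work surface. World frame = base frame: x ahead of the robot, y to its left, z up, the work surface at z = 0. Lengths are in mm, angles in rad, forces in N, time in s.
With the tool pointing down it reaches from about 275 to 1000 mm from the base axis. Payload 8.4 kg.
Tool frame: the origin (TCP) lies between the finger pads, 19 mm behind the fingertips; this is the grasp point; z points along the fingers, y is the direction in which the jaws open and shut (so a half turn about z gives the same grasp; the last joint's range is limited). The gripper opens to 85 mm and grips with 20 to 120 N. Pads are 22 mm wide; open, the fingers measure 114 mm over their backs; the gripper's body (76 mm by 85 mm) begins 54 mm behind the grasp point. The pads swing forward as they close: fully open they stand 13 mm farther back than shut.
Start: joints at [-1.319, 0.353, 1.633, -0, 1.155, -0.002], TCP at [156.926, -604.981, 249.981] pointing down, gripper open.
Joint ranges: [-2.63, 2.63], [-0.92, 2.1], [0.06, 2.66], [-1.3, 4.44], [0, 2.69], [-3.02, 3.02]. Speed limits (rad/s): [2.22, 2.22, 2.79, 3.14, 3.14, 3.14].

## Interface

Orientations are given as [roll, pitch, yaw] about the fixed x, y, z axes, in that order (R = Rz(yaw) Ry(pitch) Rx(roll)).
In Python, from rig import sense, grab_frame, camera_model, sign_off gives the robot as it stands. The module is installed in compiled form; this text tells all that it offers.
- The arm moves only by the tool step_arm, never from a script. Its argument "commands" is a list of rows, each a list of 3 entries, a list of its own where there are three numbers: the shift along the tool's x, y, z in mm, then the turn about the tool's z in rad, then the opening, from 0 (shut) to 1 (fully open). A call has 1 to 20 rows; each row shifts and turns the pose as measured when the row begins, along the tool's axes as they then stand; what a row does not reach is not made up. A row lasts 1/8 s, in which the tool goes at most 62.5 mm and 10.7 degrees, less where a joint would pass 70% of its speed; a pose out of reach is approached as far as the arm can. A call with a gripper value outside its range is refused whole. The fingers move at their own pace and stop on an object; "force" is the grip in N (left out, the last holds). Time passes only in rows, so rows that do not move let the fingers close. It gives the time, the measured TCP pose, the force and the opening at its end, in the units of the state.
- sense(): the state, without advancing time (a new reading comes with each control period).
- grab_frame(name): name is "scene" or "top"; returns the picture (480x640x3 uint8, blue, green, red); there is no depth.
- camera_model(name): a dict with "fx", "fy", "cx", "cy" (pixels), "dist" ([k1, k2, p1, p2, k3] as OpenCV has them; the pictures are not rectified), "R" (3x3) and "t" (3): a world point X has camera coordinates R X + t. Camera axes: x right, y down, z forward; pixel columns grow to the right and rows downward; lengths in mm; the calibration is good to about 2 mm. A picture is of the moment at which its call begins. camera_model takes no time and is no camera call.
- sign_off(): hands the job in, once; it reports no verdict.
The state is a dict: "clock": time; "qpos": joint angles; "qvel": joint speeds; "joint_efforts": joint torques, N m; "eef_pos": TCP position; "tcp_rot": TCP orientation; "contact_force": force on the tool from outside, world axes, zero at the start; "wrist_torque": the same for the moment, N m; "opening": opening from 0.0 (shut) to 1.0 (fully open).
Only numpy, scipy, OpenCV 4.12 (cv2) and the standard library are available. Lean on these libraries where they do the work, as an engineer would, in place of code of your own. Each camera call takes 0.05 s, during which the arm holds its last target. There are 200 camera calls.

## Task

Lift the bent brass guard off the vise and hang it astride the rail's bar, letting go of it there. Then unscrew the cap of the pen in the vise: nobody knows whether its thread is right- or left-handed, so try one way and, if it stops, the other, and lift the cap off only once it has come unscrewed. Finish while still holding the cap in the gripper, mouth down and at least 6 cm above where it sat, and leave the nib tray, punch, tweezers and cork block alone.

Things in the scene. Friction and masses are not known exactly. Their poses are not given: they have to be found in the camera images.
- guard: Bent sheet-brass guard, an upside-down U, loose, 90 to 180 g; starts standing on the vise's jaw tops over the capped pen. Origin: midway between its feet, at their underside; z up. Legs at x = -26.5 and +26.5 mm, 3 mm thick, 44 mm wide along y, 72 mm high inside, 50 mm clear between; open ends look along +y and -y. Top plate 56 x 44 x 3 mm, upper face at z = 75 mm.
- guard_grip (a point): Good TCP point on the guard's wooden grip rib, z = 97 mm in the guard's frame. The rib stands on the top plate: 10 mm thick along the guard's x, 36 mm long along y, z = 75 to 101 mm. Pinch it from above, fingers closing along the guard's x.
- guard_crown (a point): Middle of the underside of the guard's top plate, z = 72 mm in the guard's frame: this rests on the bar when it hangs, with the guard's y along the bar. The centre of mass lies about 20 mm below it, so the guard hangs stably.
- rail: Fixed steel rail on a wooden foot of 90 x 180 mm: a round horizontal bar 12 mm thick along the body's y, its axis 110 mm above the bench, 146 mm free between the two end posts. Origin: underside of the foot, below the middle of the bar.
- rail_mid (a point): Middle of the bar, on its axis; y runs along the bar, z up.
- vise: Fixed small iron vise on a wooden board (250 x 80 mm, x = -90 to +160 mm), jaw tops 55 mm above the bench. Origin: underside of the board, straight below the pen's axis. The jaws stand at the -x and +x sides of the pen, each 34 mm along x and 64 mm along y; the screw points to -x. It grips the black barrel of a giant show pen upright.
- seat (a point): On the pen's axis, 59 mm above the bench: the shoulder of the barrel, on which the mouth of the cap sits. The threaded neck stands 18 mm above it, inside the cap. An identical-looking uncapped spare barrel stands fixed in a cork stand on the same board, 125 mm along the vise's +x, reaching 77 mm above the bench: not needed.
- cap: Marbled blue celluloid pen cap, round, 26 mm in diameter, 62 mm long, 25 to 50 g, upright, mouth down, screwed on the barrel. Origin: centre of its mouth; z up to the closed domed end. A brass pocket clip, 4 mm wide, stands out to 18 mm from the axis on the cap's +x side, z = 18 to 53 mm. At the start the clip points within 8 degrees of the vise's +x.
- cap_grip (a point): On the cap's axis, z = 38 mm in the cap's frame: good TCP point, tool down, fingers closing along the cap's y to stay clear of the clip. A grip of 30 N holds. Once gripped, a turning moment over about 0.2 N m means that the cap has met a stop. The cap stays where it is turned to.
- cap_mouth (a point): Centre of the cap's mouth. Its quick thread may be right- or left-handed, drawn anew each time, not to be seen from outside. Turned the loosening way it goes easily, is free after 40 to 55 degrees and stops after 70 to 85, so 62 degrees frees it; the other way it stops hard within 4 to 21 degrees. It does not climb while turning, has 1.5 mm of play upward and lifts straight off only once free.
- nib_tray: Walnut-brown bakelite nib tray, 90 x 50 x 18 mm, origin under its centre. Bystander.
- punch: Bronze knock-out punch, 110 mm long, 12 mm thick, lying along its x, origin under its middle. Bystander.
- tweezers: Brass tweezers, 134 mm long, 13 mm wide, 6 mm high, lying along their x, origin under their middle. Bystander.
- cork_block: Cork nib block, 45 x 60 x 40 mm, origin under its centre. Bystander.
Things that resemble listed ones, but are neither listed nor needed, are in the scene too. There is more than one size of the guard; the job needs the middle-sized.

How it is judged:
By the outcome, as a careful person would: the job done as asked, in the order asked, and still so for the second after the job is handed in, while the arm keeps its last pose, push and grip.
It also fails if it takes over 58 s, if anything falls off the work surface, if the arm or the gripper's body presses on something with over 40 N, if the wrist force passes 120 N, or if a joint passes its speed limit or range.

## Working session

There is one attempt and no reset: what is moved stays moved. The work goes in short steps, Python scripts to look and compute and a tool call to move; the robot and the scene stay as the last step left them, time stands still between calls to the robot, and variables do not carry over. Pictures are saved under pics/ and viewed, about 8 in all and at most 12, crops included, and the job is handed in when it is done.

Besides the shell and the picture viewer there is one more tool, called after ">>>" as name([rows], argument=value, ...), one row to a line, values as JSON. step_arm: Moves the arm, as the interface text tells. Its arguments: {"type":"object","properties":{"commands":{"type":"array","items":{"type":"array"}},"force":{"type":"number"}},"required":["commands"]}

```bash
mkdir -p pics; cat > h.py <<'E'
import numpy as np, cv2
from rig import sense, grab_frame, camera_model, sign_off
def ray(cam,u,v):
    m=camera_model(cam);K=np.array([[m['fx'],0,m['cx']],[0,m['fy'],m['cy']],[0,0,1.]])
    p=cv2.undistortPoints(np.array([[[u,v]]],float),K,np.array(m['dist'],float))[0,0]
    R=np.array(m['R']);t=np.array(m['t'])
    return -R.T@t, R.T@np.array([p[0],p[1],1.])
def onplane(cam,u,v,z):
    c,d=ray(cam,u,v);return c+d*(z-c[2])/d[2]
def proj(cam,X):
    m=camera_model(cam);K=np.array([[m['fx'],0,m['cx']],[0,m['fy'],m['cy']],[0,0,1.]])
    return cv2.projectPoints(np.array(X,float).reshape(-1,1,3),cv2.Rodrigues(np.array(m['R'],float))[0],np.array(m['t'],float),K,np.array(m['dist'],float))[0][:,0]
E
python3 - <<'E'
from h import *
for n in('scene','top'):
    cv2.imwrite(f'pics/{n}0.png',grab_frame(n)); m=camera_model(n); print(n,-np.array(m['R']).T@np.array(m['t']),m['fx'])
print(sense())
E
```

```text
scene [1212.28973245  730.15510041  741.79963073] 562.5032520508411
top [343.44744091  -4.48052063 991.8755406 ] 448.8112391108681
{'clock': 0.1, 'qpos': array([-1.31940499e+00,  3.53592526e-01,  1.63404246e+00, -5.12040088e-05,
        1.15523400e+00, -2.39080331e-03]), 'qvel': array([-1.41010166e-04, -2.74098488e-03,  4.96572614e-04,  4.05452276e-04,
        9.08825308e-05, -2.83486610e-04]), 'joint_efforts': array([ 7.15470906e-04, -6.06359410e+01, -3.42819357e+01, -3.11258475e-05,
        3.89440553e-03,  4.04929850e-06]), 'eef_pos': array([ 156.80664204, -604.59041957,  249.33564047]), 'tcp_rot': array([-3.14031621e+00,  4.37679946e-05,  2.53802871e-01]), 'contact_force': array([ 1.01757944, -0.30089088, -0.10748799]), 'wrist_torque': array([ 0.01192459, -0.00494458,  0.03279037]), 'opening': 0.9973108011671823}
```

View pics/scene0.png

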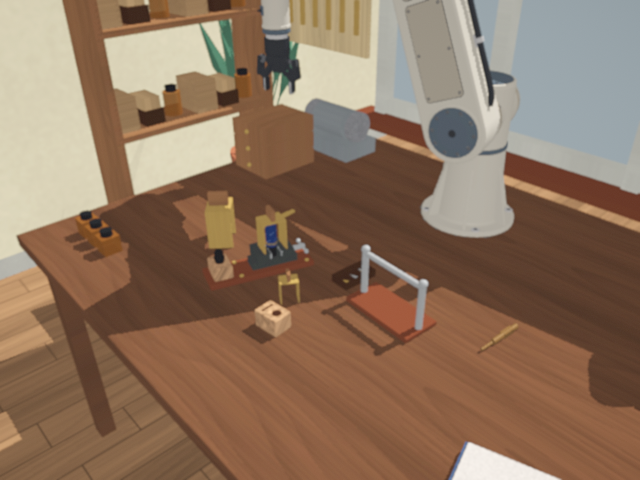

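View pics/top0.png

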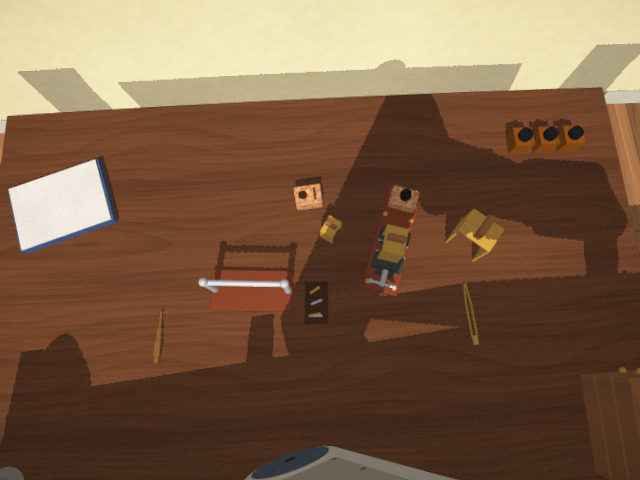

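The middle-sized guard is the one on the vise: top (394,243), scene (272,235). The lookalikes are a large guard at top (475,232) / scene (220,220) and a small one at top (331,229) / scene (289,285). The cap could be confused with the bare spare barrel at top (405,195). The rail bar runs from top (204,284) to (288,286). I'll check the guard in a close crop.

```bash
python3 - <<'E'
from h import *
a=cv2.imread('pics/top0.png');b=cv2.imread('pics/scene0.png')
A=cv2.resize(a[180:300,345:425],(400,600),interpolation=cv2.INTER_CUBIC)
B=cv2.resize(b[190:290,200:320][:, :],(480,400),interpolation=cv2.INTER_CUBIC)
B=cv2.resize(b[195:285,235:315],(400,450),interpolation=cv2.INTER_CUBIC)
C=np.zeros((600,800,3),np.uint8);C[:,:400]=A;C[:450,400:]=B
cv2.imwrite('pics/c1.png',C)
# rail bar ends on z=110 plane, stand & screw
for u,v in((204,284),(288,286)):print('bar',onplane('top',u,v,110))
print('spare top',onplane('top',405,195,77))
E
```

```text
bar [482.72492947 221.74648302 110.        ]
bar [470.10917238  55.3421375  110.        ]
spare top [ 658.40694105 -200.97321131   77.        ]
```

View pics/c1.png

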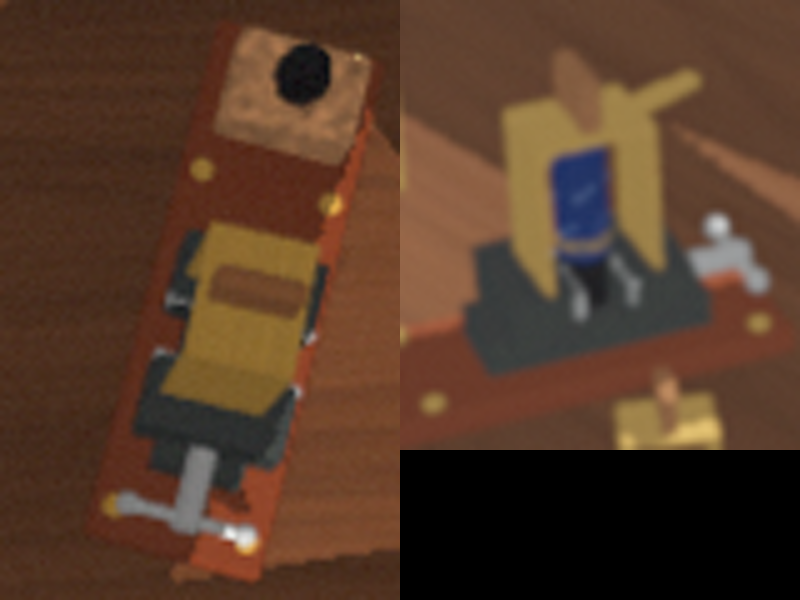

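The crop shows the guard, of middle size, over the blue cap. Its rib is at about top (396,238) and its top plate's corners at about (387,224), (409,229), (404,256), (382,250). Next I'll measure those and the bar.

```bash
python3 - <<'E'
from h import *
f=lambda p:(345+p[0]/5-.4,180+p[1]/5-.4)
P=np.array([onplane('top',*f(p),130)[:2] for p in((210,222),(322,246),(298,378),(187,352))])
print('plate',P.round(1).tolist(),'c',P.mean(0).round(1))
for i in range(4):
    d=P[(i+1)%4]-P[i];print(np.linalg.norm(d).round(1),np.degrees(np.arctan2(d[1],d[0])).round(1))
a=cv2.imread('pics/top0.png')
hsv=cv2.cvtColor(a,cv2.COLOR_BGR2HSV)
print(hsv[238,390:406].tolist());print(hsv[228:246,396].tolist())
# board edges direction & rail bar
E1=[onplane('top',*f(p),0)[:2] for p in((220,25),(92,530))]
d=E1[0]-E1[1];print('board dir',np.degrees(np.arctan2(d[1],d[0])))
s=onplane('top',*f((303,74)),77)[:2];th=np.arctan2(d[1],d[0]);print('spare',s,'pen',s-125*np.array([np.cos(th),np.sin(th)]))
# scene: rib top far, bar via mask
b=cv2.imread('pics/scene0.png')
for n,im,box in(('top',a,(215,278,275,295)),):
    x0,x1,y0,y1=box;h=cv2.cvtColor(im,cv2.COLOR_BGR2HSV)[y0:y1,x0:x1]
    m=((h[...,1]<60)&(h[...,2]>90));
    for x in range(0,x1-x0,6):
        ys=np.flatnonzero(m[:,x]);print(x+x0,(ys.min()+y0,ys.max()+y0) if len(ys) else None,end=' ')
h=cv2.cvtColor(b,cv2.COLOR_BGR2HSV);print()
for x in range(375,416,5):
    ys=np.flatnonzero((h[245:300,x,1]<60)&(h[245:300,x,2]>90));print(x,(ys.min()+245,ys.max()+245) if len(ys) else None,end=' ')
E
```

```text
plate [[581.2, -147.0], [569.0, -190.8], [515.9, -176.1], [528.7, -133.4]] c [ 548.7 -161.8]
45.5 -105.6
55.0 164.6
44.6 73.4
54.2 -14.5
[[13, 163, 97], [12, 157, 99], [13, 157, 99], [11, 151, 101], [12, 152, 104], [11, 154, 106], [13, 156, 108], [12, 158, 110], [13, 159, 111], [12, 157, 115], [12, 158, 113], [12, 151, 113], [12, 153, 113], [13, 159, 112], [11, 155, 112], [12, 160, 110]]
[[19, 167, 139], [19, 166, 138], [19, 169, 139], [19, 169, 140], [19, 168, 141], [18, 165, 133], [13, 156, 111], [12, 155, 107], [13, 154, 111], [12, 156, 111], [13, 156, 108], [12, 153, 102], [11, 150, 100], [14, 154, 104], [17, 164, 120], [19, 168, 141], [19, 167, 142], [19, 171, 140]]
board dir -18.310420343029666
spare [ 659.74378561 -201.53592122] pen [ 541.07274107 -162.26528095]
215 (np.int64(280), np.int64(291)) 221 (np.int64(280), np.int64(285)) 227 (np.int64(280), np.int64(285)) 233 (np.int64(280), np.int64(285)) 239 (np.int64(280), np.int64(285)) 245 (np.int64(281), np.int64(285)) 251 (np.int64(281), np.int64(286)) 257 (np.int64(281), np.int64(286)) 263 (np.int64(281), np.int64(286)) 269 (np.int64(281), np.int64(286)) 275 (np.int64(281), np.int64(286)) 
375 (np.int64(254), np.int64(262)) 380 (np.int64(257), np.int64(265)) 385 (np.int64(260), np.int64(268)) 390 (np.int64(263), np.int64(271)) 395 (np.int64(266), np.int64(274)) 400 (np.int64(269), np.int64(277)) 405 (np.int64(272), np.int64(280)) 410 (np.int64(276), np.int64(284)) 415 (np.int64(278), np.int64(287))
```

>>> step_arm([
  [[41,-27.5,0],0,1],
  [[41,-27.5,0],0,1],
  [[41,-27.5,0],0,1],
  [[41,-27.5,0],0,1],
  [[41,-27.5,0],0,1],
  [[41,-27.5,0],0,1],
  [[41,-27.5,0],0,1],
  [[41,-27.5,0],0,1],
  [[41,-27.5,0],0,1],
  [[41,-27.5,0],0,1],
  [[0,0,0],-0.17,1],
  [[0,0,0],-0.17,1],
  [[0,0,0],-0.17,1],
  [[0,0,0],-0.17,1],
  [[0,0,0],-0.17,1],
  [[0,0,0],-0.17,1],
  [[0,0,0],0,1],
], force=40)

```text
clock: 2.22
eef_pos: [492.8, -221.2, 244.6]
tcp_rot: [-3.134, -0.004, 1.304]
contact_force: [-0.3, 0.5, -1.1]
opening: 0.999
```

```bash
cat >> h.py <<'E'
from scipy.spatial.transform import Rotation as Ro
def go(xyz,yawdeg):
    s=sense();R=Ro.from_euler('xyz',s['tcp_rot']).as_matrix()
    y=np.degrees(np.arctan2(R[1,0],R[0,0]))
    print('pos',s['eef_pos'].round(1),'yaw',y.round(2),'q',s['qpos'].round(2),'t',s['clock'],'op',round(s['opening'],3),'F',s['contact_force'].round(1),'M',s['wrist_torque'].round(2))
    Ry=Ro.from_euler('xyz',[np.pi,0,np.radians(yawdeg)]).as_matrix()
    d=np.array(xyz)-s['eef_pos']
    print('shift now',(R.T@d).round(1),'| shift after turn',(Ry.T@d).round(1),'turn',round(-np.radians((yawdeg-y+180)%360-180),3))
E
python3 - <<'E'
from h import *
go((548.7,-161.8,153),74.5)
print('rib',onplane('top',396.4,237,156), onplane('top',388,235,156),onplane('top',405.5,239.5,156))
for u,v in((221,282.5),(245,283),(269,283.5)):print('bar',onplane('top',u,v,110).round(1))
def ls(A):
    M=np.zeros((3,3));q=np.zeros(3)
    for c,d in A:
        d=d/np.linalg.norm(d);N=np.eye(3)-np.outer(d,d);M+=N;q+=N@c
    return np.linalg.solve(M,q)
# scene: bar pts on plane 110
for u,v in((380,261),(395,270),(410,280)):print('sc bar',onplane('scene',u,v,110).round(1))
print('post tops',onplane('top',204,283,118).round(1),onplane('top',288,286,118).round(1),'scene',onplane('scene',366,250,118).round(1),onplane('scene',422,285,118).round(1))
E
```

```text
pos [ 492.8 -221.2  244.6] yaw 74.72 q [-0.43  0.23  1.82  0.    1.1  -0.16] t 2.225 op 0.999 F [-0.3  0.5 -1.1] M [-0.02 -0.02 -0.  ]
shift now [71.7 39.  91.6] | shift after turn [72.2 38.  91.6] turn 0.004
rib [ 547.16782259 -159.29956696  156.        ] [ 551.97537408 -143.48203333  156.        ] [ 541.31132944 -176.34867694  156.        ]
bar [484.  187.9 110. ]
bar [480.5 140.3 110. ]
bar [477.1  92.8 110. ]
sc bar [475.8 106.3 110. ]
sc bar [478.4 148.7 110. ]
sc bar [483.4 191.2 110. ]
post tops [483.4 219.7 118. ] [469.   54.8 118. ] scene [475.3  66.3 118. ] [488.9 224.1 118. ]
```

>>> step_arm([
  [[36.5,18,0],0.01,1],
  [[36.5,18,0],0,1],
  [[0,0,0],0,1],
  [[0,0,35],0,0.6],
  [[0,0,30],0,0.6],
  [[0,0,0],0,0.6],
])

```text
clock: 2.98
eef_pos: [546.8, -160.1, 177.9]
tcp_rot: [-3.133, -0.003, 1.27]
contact_force: [-0.7, -0.6, 0.5]
opening: 0.599
```

```bash
python3 - <<'E'
from h import *
go((548,-161,153),74)
E
```

```text
pos [ 546.8 -160.1  177.9] yaw 72.77 q [-0.29  0.35  1.81  0.    0.98  0.01] t 2.975 op 0.599 F [-0.7 -0.6  0.5] M [ 0.01  0.06 -0.03]
shift now [-0.6  1.6 24.9] | shift after turn [-0.6  1.4 24.9] turn -0.021
```

>>> step_arm([
  [[0,1,12.5],-0.02,0.5],
  [[0,0,12],0,0.4],
  [[0,0,0],0,0],
  [[0,0,0],0,0],
  [[0,0,0],0,0],
  [[0,0,0],0,0],
  [[0,0,0],0,0],
], force=40)

```text
clock: 3.85
eef_pos: [548.9, -161.5, 155.2]
tcp_rot: [-3.137, -0.003, 1.288]
contact_force: [0.4, -0.2, -1.7]
opening: 0.107
```

```bash
python3 - <<'E'
from h import *
go((480.5,137,245),86)
cv2.imwrite('pics/s2.png',grab_frame('scene')[150:290,180:360].repeat(4,0).repeat(4,1))
E
```

```text
pos [ 548.9 -161.5  155.2] yaw 73.81 q [-0.29  0.38  1.83  0.    0.94 -0.01] t 3.85 op 0.107 F [ 0.4 -0.2 -1.7] M [-0.   -0.01  0.02]
shift now [ 267.8 -149.3  -88.4] | shift after turn [293.  -89.  -89.8] turn -0.213
```

View pics/s2.png

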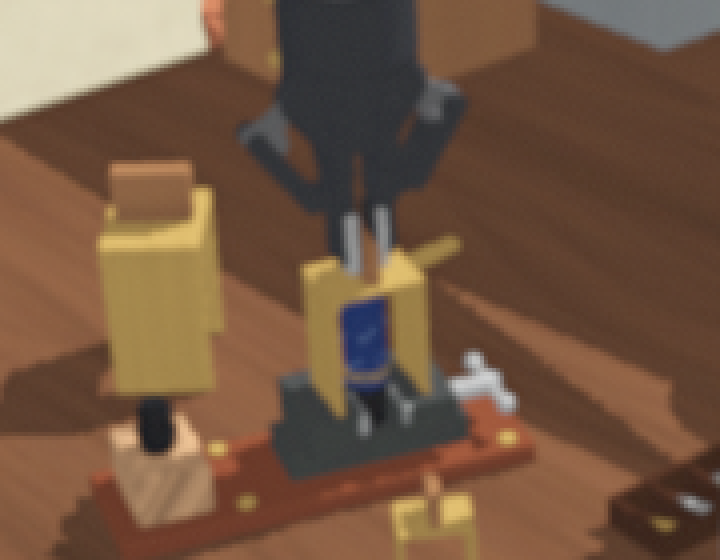

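The picture shows both fingers on the rib at (360,240) of the crop. Lifting straight up now.

>>> step_arm([
  [[0,0,-10],0,0],
  [[0,0,-20],0,0],
  [[0,0,-25],0,0],
  [[0,0,-25],0,0],
  [[0,0,-25],0,0],
  [[0,0,0],0,0],
], force=60)

```text
clock: 4.65
eef_pos: [549.4, -161.9, 266.2]
tcp_rot: [-3.138, -0.003, 1.288]
contact_force: [0.7, 0.1, -2.0]
opening: 0.101
```

```bash
python3 - <<'E'
from h import *
go((480.3,138,255),86)
cv2.imwrite('pics/s3t.png',grab_frame('top'));cv2.imwrite('pics/s3s.png',grab_frame('scene'))
E
```

```text
pos [ 549.4 -161.9  266.2] yaw 73.81 q [-0.29  0.26  1.73  0.    1.16 -0.01] t 4.65 op 0.101 F [ 0.7  0.1 -2. ] M [-0.01 -0.    0.04]
shift now [ 268.7 -149.9   12.4] | shift after turn [294.3 -89.8  11.2] turn -0.213
```

>>> step_arm([
  [[0,0,0],-0.1,0],
  [[0,0,0],-0.1,0],
  [[0,0,0],0,0],
  [[20,-6,0],0,0],
  [[33,-10.4,0],0,0],
  [[33,-10.4,0],0,0],
  [[33,-10.4,0],0,0],
  [[33,-10.4,0],0,0],
  [[33,-10.4,0],0,0],
  [[33,-10.4,0],0,0],
  [[33,-10.4,0],0,0],
  [[20,-10,0],0,0],
  [[10,-5,0],0,0],
  [[0,0,0],0,0],
  [[0,0,0],0,0],
])

```text
clock: 6.62
eef_pos: [466.3, 143.4, 257.8]
tcp_rot: [-3.119, -0.007, 1.474]
contact_force: [0.7, 0.7, -1.8]
opening: 0.103
```

```bash
python3 - <<'E'
from h import *
go((479.5,140,200),85.5)
a=grab_frame('scene')[130:350,300:470];b=grab_frame('top')[180:340,180:340]
A=cv2.resize(a,None,fx=2.4,fy=2.4,interpolation=2);B=cv2.resize(b,None,fx=2.4,fy=2.4,interpolation=2)
C=np.zeros((530,800,3),np.uint8);C[:A.shape[0],:A.shape[1]]=A;C[:B.shape[0],410:410+B.shape[1]]=B
cv2.imwrite('pics/s4.png',C)
E
```

```text
pos [466.3 143.4 257.8] yaw 84.44 q [0.29 0.14 1.9  0.02 1.12 0.38] t 6.625 op 0.103 F [ 0.7  0.7 -1.8] M [-0.06 -0.   -0.01]
shift now [-2.5 14.7 57.5] | shift after turn [-2.4 13.4 57.8] turn -0.018
```

View pics/s4.png

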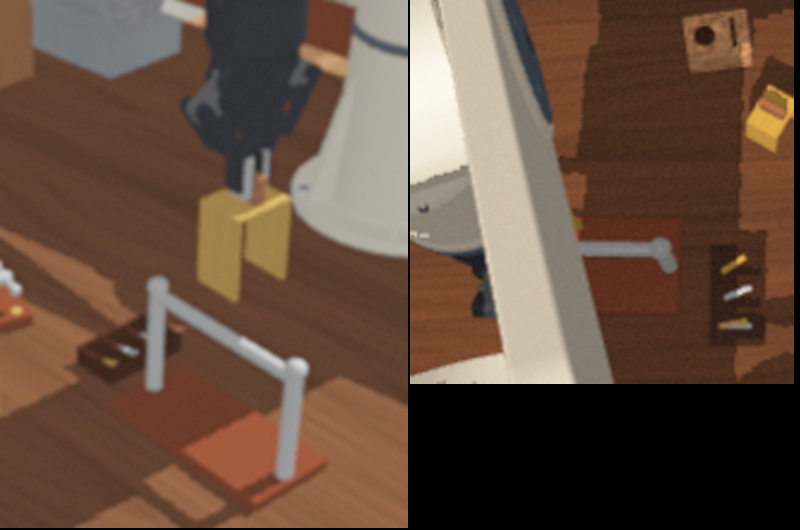

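Guard is held above the bar at crop (245,240), open ends along the bar. I'll correct by 13 mm and lower.

>>> step_arm([
  [[-2,7,0],-0.018,0],
  [[0,6,0],0,0],
  [[0,0,0],0,0],
  [[0,0,25],0,0],
  [[0,0,30],0,0],
  [[0,0,20],0,0],
  [[0,0,0],0,0],
])

```text
clock: 7.6
eef_pos: [480.4, 139.0, 181.1]
tcp_rot: [-3.121, -0.008, 1.489]
contact_force: [-0.1, -0.8, -1.0]
opening: 0.098
```

```bash
python3 - <<'E'
from h import *
go((479.5,140,145),85.5)
E
```

```text
pos [480.4 139.  181.1] yaw 85.31 q [0.27 0.25 1.95 0.02 0.96 0.34] t 7.6 op 0.098 F [-0.1 -0.8 -1. ] M [-0.01  0.01  0.  ]
shift now [ 0.7 -0.2 36.1] | shift after turn [ 1.  -0.9 36.1] turn -0.003
```

>>> step_arm([
  [[0,0,15],0,0],
  [[0,0,12],0,0],
  [[0,0,3],0,0],
  [[0,0,2],0,0],
  [[0,0,2],0,0],
  [[0,0,0],0,0],
])

```text
clock: 8.35
eef_pos: [481.2, 139.7, 147.0]
tcp_rot: [-3.124, -0.009, 1.489]
contact_force: [0.6, 0.5, -1.3]
opening: 0.105
```

```bash
python3 - <<'E'
from h import *
go((479.5,140,144),85.5)
a=grab_frame('scene')[170:350,330:470]
cv2.imwrite('pics/s5.png',cv2.resize(a,None,fx=3.3,fy=3.3,interpolation=2))
E
```

```text
pos [481.2 139.7 147. ] yaw 85.31 q [0.27 0.3  1.98 0.02 0.88 0.34] t 8.35 op 0.105 F [ 0.6  0.5 -1.3] M [-0.05 -0.05  0.02]
shift now [ 0.1 -1.7  3.1] | shift after turn [ 0.1 -1.7  3. ] turn -0.003
```

View pics/s5.png

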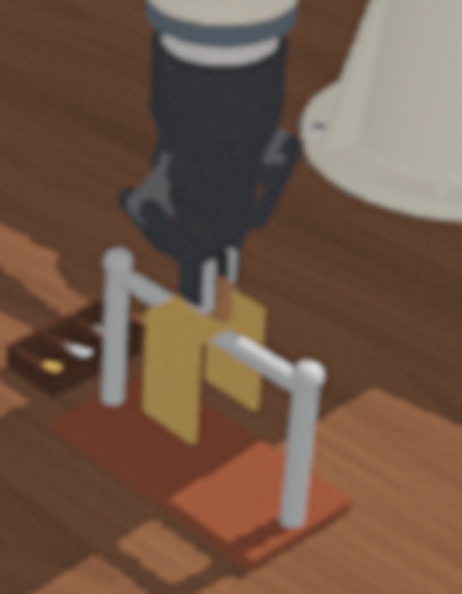

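It's astride the bar, legs on both sides. Lower to contact in small steps.

>>> step_arm([
  [[0,-1,1.5],0,0],
  [[0,0,1.5],0,0],
  [[0,0,0.5],0,0],
  [[0,0,0],0,0],
])

```text
clock: 8.9
eef_pos: [480.4, 139.9, 143.8]
tcp_rot: [-3.125, -0.009, 1.489]
contact_force: [-0.7, -0.3, -1.2]
opening: 0.103
```

```bash
python3 - <<'E'
from h import *
go((479.5,140,144),85.5)
E
```

```text
pos [480.4 139.9 143.8] yaw 85.3 q [0.27 0.3  1.98 0.02 0.87 0.34] t 8.9 op 0.103 F [-0.7 -0.3 -1.2] M [ 0.01 -0.01  0.01]
shift now [ 0.  -0.9 -0.2] | shift after turn [ 0.  -0.9 -0.2] turn -0.003
```

>>> step_arm([
  [[0,0,1],0,0],
  [[0,0,1],0,0],
  [[0,0,0],0,0],
])

```text
clock: 9.28
eef_pos: [480.6, 140.0, 143.8]
tcp_rot: [-3.125, -0.009, 1.489]
contact_force: [-0.1, 0.3, -1.9]
opening: 0.097
```

```bash
python3 - <<'E'
from h import *
go((479.5,140,144),85.5)
E
```

```text
pos [480.6 140.  143.8] yaw 85.31 q [0.27 0.3  1.98 0.02 0.87 0.34] t 9.275 op 0.097 F [-0.1  0.3 -1.9] M [-0.   -0.   -0.06]
shift now [-0.1 -1.1 -0.2] | shift after turn [-0.1 -1.1 -0.2] turn -0.003
```

>>> step_arm([
  [[0,0,2.5],0,0],
  [[0,0,2.5],0,0],
  [[0,0,1.5],0,0],
])

```text
clock: 9.65
eef_pos: [480.8, 140.1, 143.4]
tcp_rot: [-3.126, -0.009, 1.489]
contact_force: [-6.0, -2.5, 15.7]
opening: 0.1
```

```bash
python3 - <<'E'
from h import *
go((479.5,140,144),85.5)
E
```

```text
pos [480.8 140.1 143.4] yaw 85.32 q [0.27 0.3  1.98 0.02 0.87 0.34] t 9.65 op 0.1 F [-6.  -2.5 15.7] M [-0.46  1.12  0.02]
shift now [-0.2 -1.3 -0.5] | shift after turn [-0.2 -1.3 -0.6] turn -0.003
```

Contact at 143.4. Relax and release, then rise.

>>> step_arm([
  [[0,0,0],0,0],
  [[0,0,0],0,0.25],
  [[0,0,0],0,0.4],
  [[0,0,0],0,0.4],
  [[0,0,0],0,0.4],
  [[0,0,-10],0,0.4],
  [[0,0,-30],0,0.4],
  [[0,0,-30],0,0.6],
  [[0,0,-30],0,1],
  [[0,0,-20],0,1],
  [[0,0,0],0,1],
])

```text
clock: 11.02
eef_pos: [483.0, 138.8, 269.9]
tcp_rot: [-3.128, -0.01, 1.489]
contact_force: [0.4, 0.3, 0.5]
opening: 0.996
```

```bash
python3 - <<'E'
from h import *
go((542,-163,250),-16)
a=grab_frame('scene')
t=grab_frame('top')
A=cv2.resize(a[190:350,200:460],None,fx=3,fy=3,interpolation=2)[:, :]
cv2.imwrite('pics/s6.png',A);cv2.imwrite('pics/s6s.png',a);cv2.imwrite('pics/t6.png',t)
E
```

```text
pos [483.  138.8 269.9] yaw 85.32 q [0.27 0.15 1.86 0.02 1.14 0.34] t 11.025 op 0.996 F [0.4 0.3 0.5] M [ 0.01 -0.    0.  ]
shift now [-296.2   83.7   15.7] | shift after turn [139.9 273.9  19.9] turn 1.768
```

View pics/s6.png

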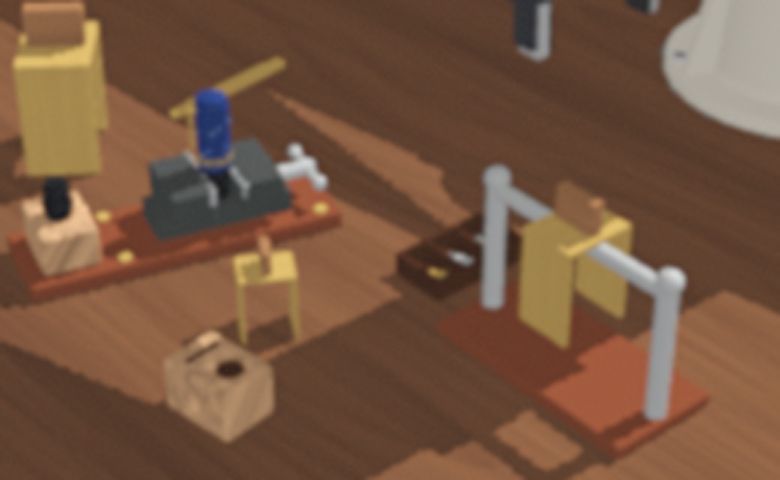

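Guard hangs freely on the bar at crop (575,265); the blue cap is at (212,130). I'll measure the cap by a blue mask in both views, and the vise's direction.

```bash
python3 - <<'E'
from h import *
for n,f,(x0,x1,y0,y1) in(('top','t6',(370,420,215,270)),('scene','s6s',(250,295,210,260))):
    im=cv2.imread(f'pics/{f}.png');h=cv2.cvtColor(im,cv2.COLOR_BGR2HSV)[y0:y1,x0:x1]
    m=((h[...,0]>105)&(h[...,0]<130)&(h[...,1]>110)&(h[...,2]>40)).astype(np.uint8)
    k,l,st,c=cv2.connectedComponentsWithStats(m);i=1+np.argmax(st[1:,4])
    print(n,st[i]+[x0,y0,0,0,0],c[i]+[x0,y0])
    for r in range(st[i][1],st[i][1]+st[i][3]):
        xs=np.flatnonzero(l[r]==i);print(r+y0,xs.min()+x0,xs.max()+x0,end='; ')
    print()
im=cv2.imread('pics/t6.png');cv2.imwrite('pics/c7.png',cv2.resize(im[180:300,350:430],(520,600*13//10*1) if 0 else (400,600),interpolation=2))
h=cv2.cvtColor(im,cv2.COLOR_BGR2HSV)[180:210,390:422];m=(h[...,2]<45)
ys,xs=np.nonzero(m);print('spare px',xs.mean()+390,ys.mean()+180,m.sum(),onplane('top',xs.mean()+390,ys.mean()+180,77))
for w in((500,-150,121),(542,-163,121),(542,-163,59)):print(w,proj('top',w),proj('scene',w))
E
```

```text
top [388 236  15  16 178] [394.52247191 243.58426966]
236 393 396; 237 392 399; 238 391 400; 239 390 401; 240 390 401; 241 389 402; 242 389 402; 243 388 402; 244 388 401; 245 388 400; 246 388 400; 247 388 399; 248 388 399; 249 388 398; 250 389 397; 251 391 396; 
scene [266 220  10  22 197] [270.52791878 230.55837563]
220 268 270; 221 266 273; 222 266 274; 223 266 274; 224 266 275; 225 266 275; 226 266 275; 227 266 275; 228 266 275; 229 266 275; 230 266 275; 231 266 275; 232 266 275; 233 266 275; 234 267 275; 235 267 275; 236 267 275; 237 267 275; 238 267 275; 239 267 275; 240 267 274; 241 268 273; 
spare px 405.4065934065934 194.04395604395603 91 [ 660.52782368 -202.05971433   77.        ]
(500, -150, 121) [[390.99218555 264.71611764]] [[289.669405   216.28011796]]
(542, -163, 121) [[395.63397213 243.71440342]] [[271.74995888 220.44844726]]
(542, -163, 59) [[390.96223301 250.43152255]] [[273.15743141 243.79572942]]
```

View pics/c7.png

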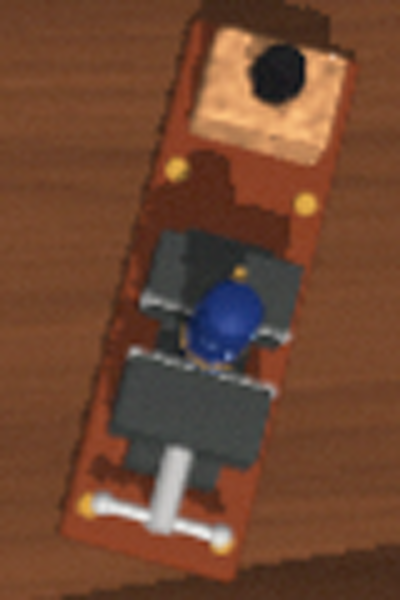

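```bash
python3 - <<'E'
from h import *
f=lambda p:(350+p[0]/5-.4,180+p[1]/5-.4)
print('jawmid',onplane('top',*f((210,345)),55))
from scipy.optimize import least_squares
# near-dome circle -> z112; plus scene axis cols
for z in(108,112,116):print('dome',z,onplane('top',395.5,242.2,z))
print('clip',onplane('top',*f((238,272)),112))
for p,q in(((200,20),(65,535)),((355,65),(235,580)),((145,300),(290,340)),((130,350),(275,392))):
    z=0 if p[0] in(200,355) else 55
    a,b=onplane('top',*f(p),z),onplane('top',*f(q),z);d=a-b;print(np.degrees(np.arctan2(d[1],d[0])))
# intersect: scene vertical plane (rows 226-236 mid 270.5) with top dome
c,d=ray('scene',270.5,231);c2=onplane('top',395.5,242.2,112)
for z in(80,90,100):print('scene ray',z,onplane('scene',270.5,231,z))
go((546,-164,250),-16)
E
```

```text
jawmid [ 546.78424004 -165.39834879   55.        ]
dome 108 [ 548.12386815 -165.37870934  108.        ]
dome 112 [ 547.19760006 -164.65056072  112.        ]
dome 116 [ 546.27133197 -163.9224121   116.        ]
clip [ 564.05795799 -169.64116323  112.        ]
-18.765966228799282
-18.205240383268475
71.02269963116353
70.33422528571093
scene ray 80 [ 531.38173904 -184.44460221   80.        ]
scene ray 90 [ 541.6704724  -170.62471383   90.        ]
scene ray 100 [ 551.95920575 -156.80482545  100.        ]
pos [482.  138.6 268. ] yaw 85.32 q [0.27 0.15 1.86 0.02 1.14 0.34] t 11.125 op 1.0 F [ 0.4  0.4 -0. ] M [-0.04  0.01  0.01]
shift now [-296.5   88.7   13.8] | shift after turn [144.9 273.2  18. ] turn 1.768
```

>>> step_arm([
  [[0,0,0],0.18,1],
  [[0,0,0],0.18,1],
  [[0,0,0],0.18,1],
  [[0,0,0],0.18,1],
  [[0,0,0],0.18,1],
  [[0,0,0],0.18,1],
  [[0,0,0],0.18,1],
  [[0,0,0],0.18,1],
  [[0,0,0],0.18,1],
  [[0,0,0],0.18,1],
  [[0,0,0],0,1],
  [[20,33,0],0,1],
  [[20,33,0],0,1],
  [[20,33,0],0,1],
  [[20,33,0],0,1],
  [[20,33,0],0,1],
  [[20,33,0],0,1],
  [[20,33,0],0,1],
  [[15,25,0],0,1],
  [[0,0,0],0,1],
], force=30)

```text
clock: 13.62
eef_pos: [530.3, -165.6, 242.4]
tcp_rot: [3.131, 0.049, -0.322]
contact_force: [-0.3, -0.6, -0.9]
opening: 0.997
```

```bash
python3 - <<'E'
from h import *
go((547,-164.4,97),-18)
E
```

```text
pos [ 530.3 -165.6  242.4] yaw -18.42 q [-0.3   0.28  1.76 -0.01  1.15  1.6 ] t 13.625 op 0.997 F [-0.3 -0.6 -0.9] M [ 0.01 -0.04  0.01]
shift now [ 22.5  -8.  144.4] | shift after turn [ 15.5  -6.3 145.4] turn -0.007
```

The tool has picked up a 2.8° tilt. I'll move slowly to the hover and see which way it changes.

>>> step_arm([
  [[8,-3,0],0,1],
  [[8,-3,0],0,1],
  [[0,0,0],0,1],
])

```text
clock: 14.0
eef_pos: [548.1, -162.8, 240.6]
tcp_rot: [3.132, 0.051, -0.316]
contact_force: [-0.5, -0.1, -0.0]
opening: 1.002
```

>>> step_arm([
  [[0,0,-20],0,1],
  [[0,0,-20],0,1],
  [[0,0,0],0,1],
])

```text
clock: 14.38
eef_pos: [550.1, -161.0, 281.0]
tcp_rot: [3.132, 0.052, -0.312]
contact_force: [0.1, 0.5, 0.3]
opening: 0.998
```

>>> step_arm([
  [[0,0,0],-0.15,1],
  [[0,0,0],-0.15,1],
  [[0,0,0],0,1],
])

```text
clock: 14.75
eef_pos: [549.1, -159.5, 278.7]
tcp_rot: [-3.135, 0.055, -0.002]
contact_force: [0.3, 0.5, -1.1]
opening: 1.001
```

>>> step_arm([
  [[0,0,0],0.15,1],
  [[0,0,0],0.15,1],
  [[0,0,0],0,1],
])

```text
clock: 15.12
eef_pos: [548.2, -158.7, 276.7]
tcp_rot: [3.131, 0.057, -0.32]
contact_force: [0.7, -0.1, 0.1]
opening: 0.997
```

>>> step_arm([
  [[-20,-33,0],0,1],
  [[-20,-33,0],0,1],
  [[-20,-33,0],0,1],
  [[0,0,0],0,1],
])

```text
clock: 15.62
eef_pos: [521.0, -43.1, 277.6]
tcp_rot: [3.131, 0.058, -0.314]
contact_force: [0.5, -0.2, 1.3]
opening: 0.997
```

```bash
python3 - <<'E'
from h import *
go((547,-164.4,160),-18)
E
```

```text
pos [521.  -43.1 277.6] yaw -17.99 q [-0.09  0.2   1.78  0.    1.22  1.8 ] t 15.625 op 0.997 F [ 0.5 -0.2  1.3] M [ 0.   -0.01  0.01]
shift now [ 69.  106.1 114.9] | shift after turn [ 62.2 107.3 117.6] turn 0.0
```

>>> step_arm([
  [[17,26.5,22],0,1],
  [[17,26.5,22],0,1],
  [[17,26.5,22],0,1],
  [[17,26.5,22],0,1],
  [[0,0,0],0,1],
])

```text
clock: 16.25
eef_pos: [550.1, -170.3, 184.2]
tcp_rot: [3.131, 0.055, -0.305]
contact_force: [-0.7, 0.2, 0.8]
opening: 0.999
```

```bash
python3 - <<'E'
from h import *
go((547,-164.4,97),-18);print(sense()['tcp_rot'])
E
```

```text
pos [ 550.1 -170.3  184.2] yaw -17.48 q [-0.3   0.38  1.76 -0.01  1.06  1.58] t 16.25 op 0.999 F [-0.7  0.2  0.8] M [ 0.01  0.02 -0.06]
shift now [ 0.1 -5.6 87.3] | shift after turn [-4.8 -4.6 87.2] turn 0.009
[ 3.13094624  0.05533552 -0.3051427 ]
```

>>> step_arm([
  [[0,-3,30],0.01,1],
  [[0,-2.5,30],0,1],
  [[0,0,22],0,1],
  [[0,0,0],0,1],
])

```text
clock: 16.75
eef_pos: [548.3, -165.1, 102.4]
tcp_rot: [3.131, 0.052, -0.314]
contact_force: [0.3, 0.4, -0.4]
opening: 1.001
```

```bash
python3 - <<'E'
from h import *
go((547,-164.4,97),-18)
a=grab_frame('scene')[170:290,200:340];cv2.imwrite('pics/s8.png',cv2.resize(a,None,fx=4.5,fy=4.5,interpolation=2))
E
```

```text
pos [ 548.3 -165.1  102.4] yaw -17.97 q [-0.29  0.48  1.82 -0.01  0.89  1.6 ] t 16.75 op 1.001 F [ 0.3  0.4 -0.4] M [ 0.06 -0.03  0.01]
shift now [-1.2 -0.3  5.5] | shift after turn [-1.5 -0.2  5.4] turn 0.001
```

View pics/s8.png

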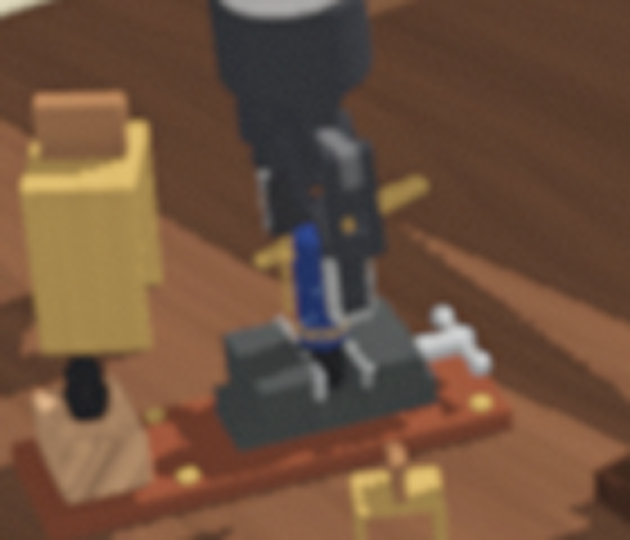

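The picture shows the fingers either side of the cap at (315,285). Last few mm, then close at 30 N.

>>> step_arm([
  [[-1,0,5],0,0.6],
  [[0,0,0],0,0.4],
  [[0,0,0],0,0],
  [[0,0,0],0,0],
  [[0,0,0],0,0],
  [[0,0,0],0,0],
  [[0,0,0],0,0],
], force=35)

```text
clock: 17.68
eef_pos: [549.6, -165.7, 101.6]
tcp_rot: [3.13, 0.046, -0.313]
contact_force: [-1.4, -0.7, 0.9]
opening: 0.292
```

```bash
python3 - <<'E'
from h import *
go((547,-164.4,97),-18)
E
```

```text
pos [ 549.6 -165.7  101.6] yaw -17.93 q [-0.29  0.48  1.83 -0.01  0.89  1.6 ] t 17.675 op 0.292 F [-1.4 -0.7  0.9] M [-0.19  0.04  0.01]
shift now [-2.6 -0.5  4.7] | shift after turn [-2.9 -0.5  4.6] turn 0.001
```

>>> step_arm([
  [[0,0,0],-0.08,0],
  [[0,0,0],-0.08,0],
])

```text
clock: 17.92
eef_pos: [549.3, -165.6, 101.5]
tcp_rot: [3.138, 0.048, -0.149]
contact_force: [-0.1, -1.4, -0.4]
opening: 0.291
```

```bash
python3 - <<'E'
from h import *
go((549.6,-165.7,101.6),-18)
E
```

```text
pos [ 549.3 -165.6  101.5] yaw -8.52 q [-0.29  0.48  1.83 -0.01  0.89  1.44] t 17.925 op 0.291 F [-0.1 -1.4 -0.4] M [-0.18  0.14  0.01]
shift now [ 0.3  0.  -0.1] | shift after turn [ 0.3 -0.1 -0.1] turn 0.165
```

>>> step_arm([
  [[0,0,0],-0.08,0],
  [[0,0,0],-0.08,0],
])

```text
clock: 18.18
eef_pos: [549.0, -165.6, 101.4]
tcp_rot: [-3.137, 0.048, 0.017]
contact_force: [-2.2, -1.2, 1.0]
opening: 0.296
```

```bash
python3 - <<'E'
from h import *
go((549.6,-165.7,101.6),-18)
E
```

```text
pos [ 549.  -165.6  101.4] yaw 0.98 q [-0.29  0.48  1.83 -0.01  0.89  1.27] t 18.175 op 0.296 F [-2.2 -1.2  1. ] M [-0.27  0.18 -0.  ]
shift now [ 0.6  0.1 -0.2] | shift after turn [ 0.6 -0.1 -0.2] turn 0.331
```

>>> step_arm([
  [[0,0,0],-0.08,0],
  [[0,0,0],-0.08,0],
])

```text
clock: 18.42
eef_pos: [548.9, -165.7, 101.5]
tcp_rot: [-3.129, 0.047, 0.183]
contact_force: [-1.0, -1.8, -0.2]
opening: 0.294
```

```bash
python3 - <<'E'
from h import *
go((549.6,-165.7,101.6),-18)
E
```

```text
pos [ 548.9 -165.7  101.5] yaw 10.47 q [-0.29  0.48  1.83 -0.01  0.89  1.11] t 18.425 op 0.294 F [-1.  -1.8 -0.2] M [-0.27  0.11  0.  ]
shift now [ 0.7  0.1 -0.2] | shift after turn [ 0.7 -0.2 -0.1] turn 0.497
```

28° without a stop: this is the loosening way. I'll go on to about 62°.

>>> step_arm([
  [[0,0,0],-0.08,0],
  [[0,0,0],-0.08,0],
  [[0,0,0],-0.08,0],
  [[0,0,0],-0.08,0],
  [[0,0,0],-0.08,0],
  [[0,0,0],-0.08,0],
  [[0,0,0],-0.08,0],
  [[0,0,0],0,0],
])

```text
clock: 19.42
eef_pos: [548.6, -166.2, 101.8]
tcp_rot: [-3.105, 0.034, 0.762]
contact_force: [-0.6, -0.7, -0.4]
opening: 0.299
```

```bash
python3 - <<'E'
from h import *
go((549.6,-165.7,101.6),44.5)
go((549,-165.7,121.5),44.5)
a=grab_frame('scene')[170:290,200:340];b=grab_frame('top')[180:300,345:445]
cv2.imwrite('pics/s9.png',np.hstack([cv2.resize(a,(420,360),interpolation=2),cv2.resize(b,(300,360),interpolation=2)]))
E
```

```text
pos [ 548.6 -166.2  101.8] yaw 43.66 q [-0.29  0.48  1.83 -0.01  0.89  0.53] t 19.425 op 0.299 F [-0.6 -0.7 -0.4] M [-0.18  0.06  0.  ]
shift now [1.1 0.4 0.1] | shift after turn [1.  0.4 0.2] turn -0.015
pos [ 548.6 -166.2  101.8] yaw 43.66 q [-0.29  0.48  1.83 -0.01  0.89  0.53] t 19.425 op 0.299 F [-0.6 -0.7 -0.4] M [-0.18  0.06  0.  ]
shift now [ -0.1  -0.8 -19.7] | shift after turn [  0.6  -0.  -19.7] turn -0.015
```

View pics/s9.png

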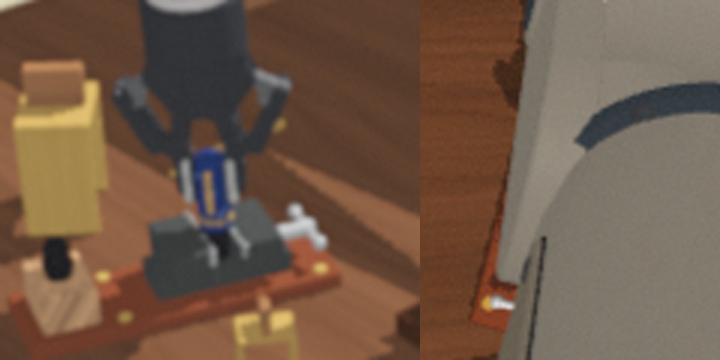

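The clip, at (208,190), has turned to face the camera, so the cap turned with the gripper (61.6°). A gentle lift with a force check comes next.

>>> step_arm([
  [[0,0,-3],0,0],
  [[0,0,-3],0,0],
  [[0,0,-2],0,0],
])

```text
clock: 19.9
eef_pos: [549.3, -166.1, 110.2]
tcp_rot: [-3.105, 0.034, 0.758]
contact_force: [0.2, -0.4, -0.9]
opening: 0.296
```

```bash
python3 - <<'E'
from h import *
go((548.6,-166.2,132),44.5)
E
```

```text
pos [ 549.3 -166.1  110.2] yaw 43.45 q [-0.29  0.46  1.82 -0.01  0.9   0.53] t 19.9 op 0.296 F [ 0.2 -0.4 -0.9] M [-0.11 -0.05 -0.01]
shift now [ -1.3  -1.2 -21.7] | shift after turn [ -0.6  -0.4 -21.8] turn -0.018
```

Rose 8 mm with no resistance, so it is free. Lifting clear, to about 100 mm up.

>>> step_arm([
  [[-0.6,-0.6,-8],0,0],
  [[-0.6,-0.6,-10],0,0],
  [[0,0,-12],0,0],
  [[0,0,-20],0,0],
  [[0,0,-20],0,0],
  [[0,0,-20],0,0],
  [[0,0,-5],0,0],
  [[0,0,0],0,0],
  [[0,0,0],0,0],
])

```text
clock: 21.02
eef_pos: [552.3, -165.7, 212.4]
tcp_rot: [-3.106, 0.032, 0.758]
contact_force: [0.7, -0.0, -0.9]
opening: 0.299
```

```bash
python3 - <<'E'
from h import *
go((549,-166,200),44.5)
a=grab_frame('scene')[120:350,200:460];cv2.imwrite('pics/s10.png',cv2.resize(a,None,fx=2.6,fy=2.6,interpolation=2))
E
```

```text
pos [ 552.3 -165.7  212.4] yaw 43.42 q [-0.29  0.34  1.74 -0.01  1.1   0.53] t 21.025 op 0.299 F [ 0.7 -0.  -0.9] M [-0.02 -0.    0.07]
shift now [-2.2 -1.6 12.5] | shift after turn [-2.6 -2.1 12.4] turn -0.019
```

View pics/s10.png

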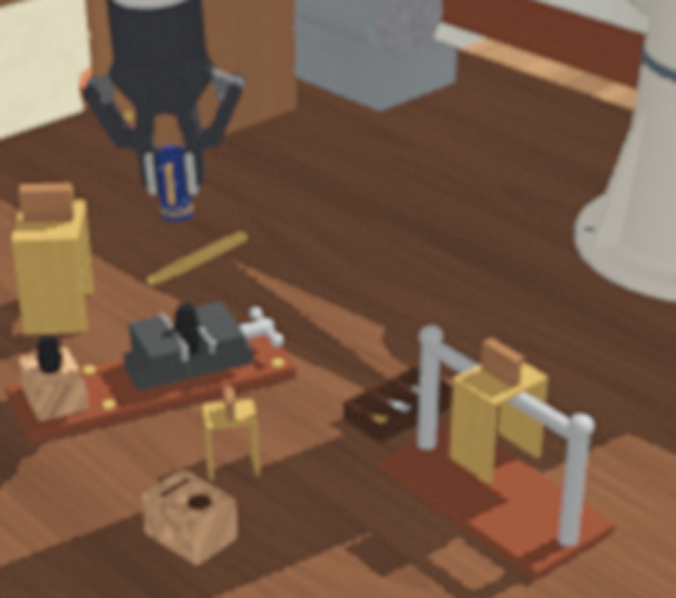

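The cap is held at crop (173,185), about 110 mm up. The barrel is bare at (188,325), the guard is on the bar at (500,410), and the bystanders I can see are in place. Handing in.

```bash
python3 -c "
from rig import sign_off;print(sign_off())"
```

```text
the job is handed in; nothing more can be done
None
```

I lifted the middle-sized guard off the vise, hung it astride the rail's bar and let go. I then unscrewed the cap and finished holding it mouth down. I handed in at about 21 s of the 58 s allowed.

- **Guard:** it touched down on the bar with about 17 N. The last picture shows it still hanging there, its legs on either side of the bar.
- **Thread:** the first way I tried, anticlockwise seen from above, was the loosening way. The cap turned 61.6° with no measurable moment about its axis, and the clip could be seen to have turned with it.
- **Cap:** a trial lift of 8 mm met no resistance. The cap ended about 110 mm above its seat, gripped at 35 N.
- **Bystanders:** I didn't go near them. The nib tray, tweezers and cork block look in place in the last picture. The punch was outside that crop, so I didn't recheck it.

**What was off:** the tool built up a tilt of about 3° on the way to the cap, which the moves offered no direct way to correct. The cap is therefore held about 1 to 3° off upright. I also gripped it about 4 mm higher than planned, because the last small downward move did not take effect.

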